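Set up the magnifier over the ring to be set

ROBOT

A 7-joint arm with a two-finger parallel gripper is mounted at the origin on the work surface. World frame = base frame: x ahead of the robot, y to its left, z up, the work surface at z = 0. Lengths are in mm, angles in rad, forces in N, time in s.
With the tool pointing down it reaches from about 425 to 950 mm from the base axis. Payload 4.7 kg.
Tool frame: the origin (TCP) lies at the very end of the fingers, on their centre line; the grasp point (between the pads) lies 19 mm behind it; z points along the fingers, y is the line along which they close (so a half turn about z gives the same grasp; the last joint's range is limited). The gripper opens to 85 mm and grips with 20 to 120 N. Pads are 22 mm wide; open, the fingers measure 114 mm over their backs; the gripper's body (76 mm by 85 mm) begins 54 mm behind the grasp point. The pads swing forward as they close: fully open they stand 13 mm farther back than shut.
Start: joints at [1.097, 0.469, -0.049, 1.532, 0.024, 1.141, -0.082], TCP at [290.484, -609.317, 231.335] pointing down, gripper open.
Joint ranges: [-2.59, 2.59], [-0.33, 1.99], [-1.39, 1.29], [0.1, 2.45], [-1.04, 4.18], [0.21, 1.99], [-2.66, 2.66]. Speed limits (rad/s): [2.57, 2.57, 3.14, 3.14, 3.14, 3.14, 3.14].

INTERFACE

Orientations are given as a rotation vector (axis times angle).
In Python, from cell import robot gives the robot as it stands. The module is installed in compiled form; this text tells all that it offers.
- The arm moves only by the shell command python3 -m crank 'ROWS' [FORCE]. ROWS is text: rows parted by semicolons, each of 5 numbers parted by spaces: the shift along the tool's x, y, z in mm, then the turn about the tool's z in rad, then the closure, from 0 (fully open) to 1 (shut). In form: tx ty tz turn hand; .... A call has 1 to 8 rows; each row is the pose to reach, as a shift and turn from the pose commanded when the call began, along the tool's axes at that moment; what a row does not reach only later rows make up. A row lasts 1/10 s, in which the tool goes at most 50 mm and 8.59 degrees, less where a joint would pass 70% of its speed; a pose out of reach is approached as far as the arm can. A call with a gripper value outside its range is refused whole. The fingers move at their own pace and stop on an object; FORCE is the grip in N (left out, the last holds). Time passes only in rows, so rows that repeat a pose let the fingers close. It gives the time, the measured TCP pose, the force, the opening and the grip force at its end, in the units of the state.
- robot.get_state(): the state, without advancing time (a new reading comes with each control period).
- robot.get_image(name): name is "scene" or "top" or "wrist"; returns the picture (384x512x3 uint8, blue, green, red); there is no depth.
- robot.calibration(name): a dict with "fx", "fy", "cx", "cy" (pixels), "camera_from_world" (4x4, takes a point from world to camera coordinates). Camera axes: x right, y down, z forward; pixel columns grow to the right and rows downward; lengths in mm; the calibration is good to about 2 mm. The wrist camera is an equidistant fisheye: a pixel r from the principal point sees the ray r / f radians off the axis. A picture is of the moment at which its call begins: read the wrist's pose just before it. calibration takes no time and is no camera call; for the wrist camera it gives the pose at the moment of the call.
- robot.sign_off(): hands the job in; it is judged then, once.
The state is a dict: "time_s": time; "q": joint angles; "qvel": joint speeds; "joint_efforts": joint torques, N m; "ee_pos": TCP position; "tcp_rot": TCP orientation; "contact_force": force on the tool from outside, world axes, zero at the start; "moment": the same for the moment, N m; "opening": finger opening in mm; "grasp_force": force on a finger pad.
Only numpy, scipy, OpenCV 4.12 (cv2) and the standard library are available. Lean on these libraries where they do the work, as an engineer would, in place of code of your own. Each camera call takes 0.05 s, during which the arm holds its last target. There are 200 camera calls.

TASK

Get the stone-setting place ready: take the red-handled ring holder out of the rack and seat it fully and upright in the socket of the ball vise, and then bring the magnifier over it: pull up the red spring plunger, slide the sleeve along the boom tube, and let the plunger drop fully home into the hole that best centres the lens over the ring. Do not touch the lens, and leave the other ring holders, the bottle and the tools where they are.

Things in the scene. Friction and masses are not known exactly. Their poses are not given: they have to be found in the camera images.
- red_holder_mid (a point): Red-handled ring holder, upright in one of the rack's holes (varies). Foot up: steel shank 16 mm thick, 25 mm long, foot chamfered 3 mm; brass collar 29 mm wide, 25-31 mm up, on whose underside it rests in rack or vise; red handle 24 mm thick, 31-83 mm up; mandrel 15 mm thick to 101 mm, gold ring, green stone. Point: on the axis, mid-handle, 57 mm above the foot; z up the stick. 90 g.
- blue_holder_mid (a point): Like the red holder, with a blue handle and a silver ring, in another hole of the rack; stays there. Same dimensions and point.
- wood_holder_mid (a point): Like the red holder, with a dark wooden handle and no ring, in another hole of the rack; stays there. Same dimensions and point.
- rack: Fixed light wooden block 185 x 56 x 40 mm (x, y, z), origin at the centre of its underside. Three holes 18.5 mm wide in a row along its x axis, 55 mm apart, the middle one at its centre; holders stand in them, collars on its top face, 40 mm above the bench.
- socket (a point): Centre of the mouth of the round socket in the ball vise, a fixed steel vise 92 mm in diameter, 62 mm high, on a rubber foot. Socket 18.5 mm wide, 28 mm deep, straight down; mouth in the vise's flat top, 62 mm above the bench. A brass-headed screw sticks out to 48 mm from the axis on the vise's y side, 49 mm above the bench.
- stand: Fixed magnifier stand. Grey base plate 150 x 130 x 22 mm; column at the origin (bench level). A level square boom tube, 25 mm wide, its axis 215 mm above the bench, runs from the column along this body's -y axis to 426 mm. In its top face are seventeen 10 mm holes, 20 mm apart; the first, where the plunger sits at the start, is 75 mm from the column's axis.
- sleeve (a joint): How far the sleeve (grey, 80 mm long, 34 mm square) has slid along the tube away from the column, m: 0 at the first hole, so the holes are at 0, 0.02, 0.04 .. 0.32. Range -0.003 to 0.325. It slides with 3 to 4 N once the plunger is clear of the tube.
- plunger (a joint): Height of the spring plunger above home, m: 0 when the pin is fully home in a hole (pin 7.4 mm thick, round nose, 9 mm deep in the 10 mm hole, 1.3 mm play each way), about 0.009 when it rests on the tube between holes, clear of the tube above 0.010, 0.014 at its stop. The spring pushes down with 6 N at home, 11 N at the stop; let go over a hole, it snaps home.
- knob (a point): Centre of the plunger's red knob on top of the sleeve: cylinder 25 mm in diameter, 26 mm tall, axis vertical, centre 269 mm above the bench when home, rising as it is pulled. Below it a steel barrel 20 mm in diameter; the sleeve's top face is 37 mm below this point. Moving the knob sideways carries the sleeve along.
- lens: Round magnifier lens in a black frame 116 mm in diameter, 16 mm thick, level, 215 mm above the bench; origin at its centre. Carried by the sleeve on an arm with a stiff swivel, 140 mm to the stand's -x side of the tube, level with the plunger along the tube; moves with it.
- oil: Small amber oil bottle, 40 mm wide, 85 mm tall, origin under it; stands beyond the rack; leave alone.
- tweezers: Steel tweezers 165 mm long, 4 mm thick, lying flat under the parked lens; leave alone.
- calliper: Calliper 150 mm long, 10 mm thick, lying flat on the bench below the boom tube; leave alone.

How it is judged:
By the outcome, as a careful person would: the job done as asked, in the order asked, and still so for the second after the job is handed in, with the robot touching nothing.
It also fails if it takes over 58 s, if anything falls off the work surface, if the arm or the gripper's body presses on something with over 40 N, if the wrist force passes 120 N, or if a joint passes its speed limit or range.

## Working session

There is one attempt and no reset: what is moved stays moved. The work goes in short steps, Python scripts to look and compute and a shell command to move; the robot and the scene stay as the last step left them, time stands still between calls to the robot, and variables do not carry over. Pictures are saved under pics/ and viewed, at most 13 in all, crops included, and the job is handed in when it is done.

```bash
mkdir -p pics; cat > h.py <<'E'
from cell import robot
import cv2,numpy as np
from scipy.spatial.transform import Rotation as R
def ray(name,u,v,cal=None):
    c=cal or robot.calibration(name); M=np.array(c["camera_from_world"])
    x,y=(u-c["cx"])/c["fx"],(v-c["cy"])/c["fy"]
    if name=="wrist":
        r=np.hypot(x,y); s=np.sin(r)/r if r>1e-9 else 1; d=np.array([x*s,y*s,np.cos(r)])
    else: d=np.array([x,y,1.])
    return -M[:3,:3].T@M[:3,3], M[:3,:3].T@d
def atz(name,u,v,z,cal=None):
    o,d=ray(name,u,v,cal); return (o+d*(z-o[2])/d[2]).round(1)
def proj(name,p):
    c=robot.calibration(name); q=np.array(c["camera_from_world"])@np.r_[p,1]
    return c["fx"]*q[0]/q[2]+c["cx"],c["fy"]*q[1]/q[2]+c["cy"]
E
python3 - <<'E'
from h import *
for n in("scene","top"):
    i=robot.get_image(n); cv2.imwrite(f"pics/{n}0.png",cv2.resize(i,(800,600),interpolation=cv2.INTER_CUBIC))
    c=robot.calibration(n); print(n,c["fx"],c["cx"],ray(n,256,192))
s=robot.get_state(); print(R.from_rotvec(s["tcp_rot"]).as_matrix().round(3),s["ee_pos"])
E
```

```text
scene 353.5516042965262 254.92455022792925 (array([ 933.30577097, -572.88506259,  793.15419783]), array([-0.42976745,  0.6015483 , -0.67345784]))
top 438.0380681847932 251.81757799442704 (array([ 483.8282214 ,  -25.81107163, 1280.82352506]), array([ 0.03101262, -0.03554124, -0.99910221]))
[[ 0.903  0.43  -0.001]
 [ 0.43  -0.903  0.002]
 [-0.    -0.002 -1.   ]] [ 290.2340735  -608.83013343  230.37172127]
```

View pics/scene0.png

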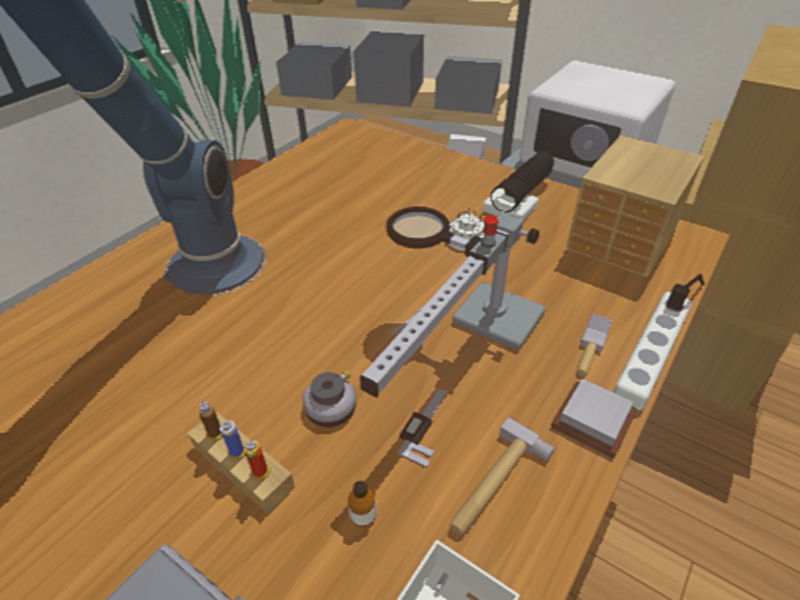

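View pics/top0.png

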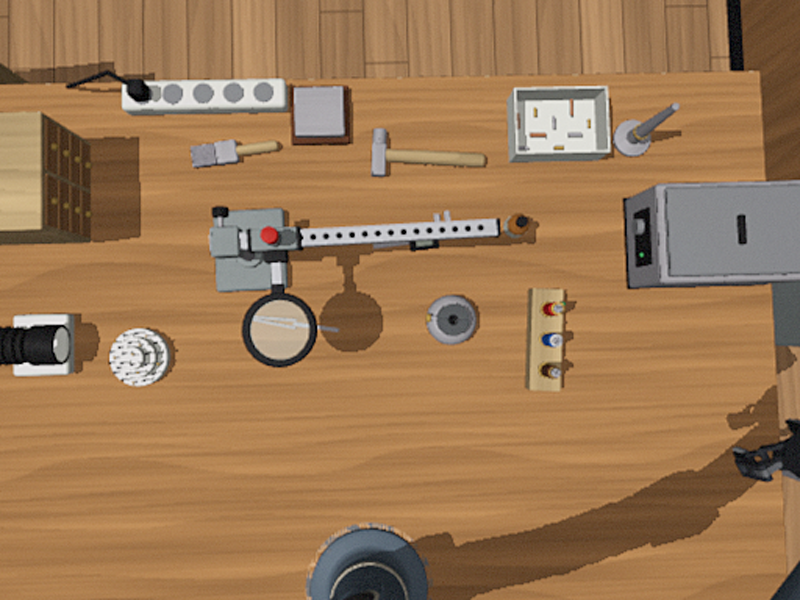

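The scene picture shows the arm and all items. In the top picture (800x600), the rack is at (546,340) with red at (550,309). The vise is at (453,320), the knob at (269,236) and the lens at (280,329), and the boom tube ends at (498,228). I'll enlarge crops of the top view.

```bash
python3 - <<'E'
from h import *
i=robot.get_image("top")
a=cv2.resize(i[180:255,265:365],(800,600),interpolation=cv2.INTER_CUBIC)
cv2.imwrite("pics/t1.png",a)
b=cv2.resize(i[125:240,130:330],(800,460),interpolation=cv2.INTER_CUBIC)
cv2.imwrite("pics/t2.png",b)
E
```

```text
(no output)
```

View pics/t1.png

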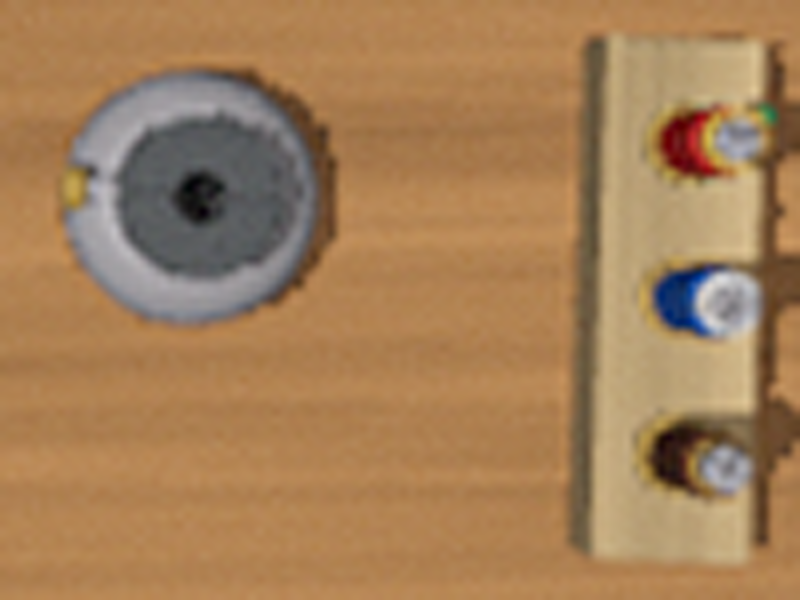

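View pics/t2.png

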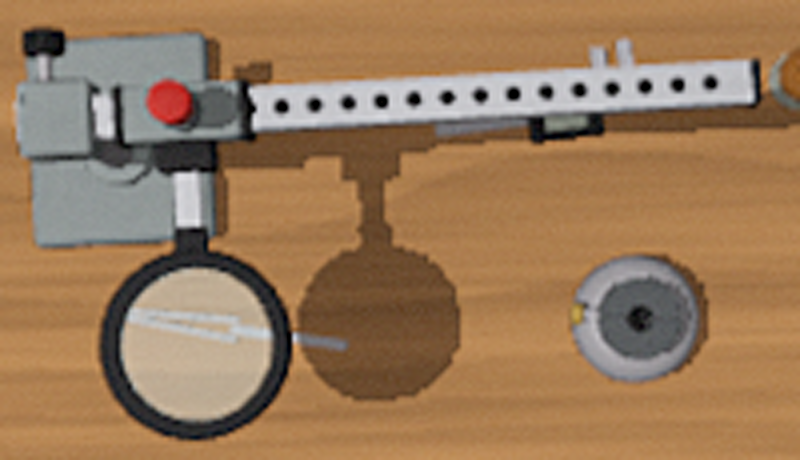

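Crop t1: socket mouth (200,197), red mandrel top (738,138), wood mandrel top (723,467), rack top corners (605,37), (770,40), (750,562), (590,560). Crop t2: knob top (170,101), lens centre (197,344), tube holes from (281,106) to (711,82).

```bash
python3 - <<'E'
from h import *
A=lambda x,y,z:atz("top",265+(x+.5)/8-.5,180+(y+.5)/8-.5,z)
B=lambda x,y,z:atz("top",130+(x+.5)/4-.5,125+(y+.5)/4-.5,z)
print("socket",A(200,197,62),"vise",A(192,197,31))
print("red",A(738,138,116),"blue",A(728,302,116),"wood",A(723,467,116))
print("rack",[A(*p,40) for p in((605,37),(770,40),(750,562),(590,560))])
print("knob",B(170,101,282),"lens",B(197,344,223))
a,b=B(281,106,227.5),B(711,82,227.5);print(a,b,(b-a),np.linalg.norm(b-a)/20)
u=(b-a)/np.linalg.norm(b-a); print(u, "s for socket:", (A(200,197,62)-B(197,344,223))[:2]@u[:2], "by knob", (A(200,197,62)-B(170,101,282))[:2]@u[:2])
print("perp", np.cross(u[:2],(A(200,197,62)-B(170,101,282))[:2]))
s=robot.get_state();M=R.from_rotvec(s["tcp_rot"]).as_matrix();t=A(738,138,116)
print(M.T@(np.r_[t[:2],0]-np.r_[s["ee_pos"][:2],0]), s["time_s"], np.arctan2(M[1,1],M[0,1]), np.arctan2(u[1],u[0]))
E
```

```text
socket [ 485.2 -161.8   62. ] vise [ 485.3 -162.3   31. ]
red [ 499.9 -336.7  116. ] blue [ 445.3 -331.1  116. ] wood [ 390.6 -327.3  116. ]
rack [array([ 538.2, -310.7,   40. ]), array([ 535.5, -369.8,   40. ]), array([ 350.8, -355.3,   40. ]), array([ 353.2, -298.3,   40. ])]
knob [616.1 127.4 282. ] lens [476.9 123.1 223. ]
[618.7  69.3 227.5] [ 626.9 -191.2  227.5] [   8.2 -260.5    0. ] 13.031451377340897
[ 0.03146234 -0.99950494  0.        ] s for socket: 285.02009426657565 by knob 284.93840727951834
perp -139.93410612503078
[ 3.06371935e+02 -1.55531777e+02  2.10068530e-01] 0.15 -1.125979185199628 -1.539328790293374<stdin>:10: DeprecationWarning: Arrays of 2-dimensional vectors are deprecated. Use arrays of 3-dimensional vectors instead. (deprecated in NumPy 2.0)
```

```bash
python3 -m crank '306 -156 40 0.53 0; 306 -156 40 0.53 0; 306 -156 40 0.53 0; 306 -156 40 0.53 0; 306 -156 40 0.53 0; 306 -156 40 0.53 0; 306 -156 40 0.53 0; 306 -156 40 0.53 0' 60; python3 - <<'E'
from h import *
s=robot.get_state();c=robot.calibration("wrist")
i=robot.get_image("wrist");cv2.imwrite("pics/w1.png",cv2.resize(i,(800,600),interpolation=cv2.INTER_CUBIC))
M=R.from_rotvec(s["tcp_rot"]).as_matrix();print(M.round(3),s["ee_pos"],s["time_s"])
print(M.T@(np.r_[499.9,-336.7,s["ee_pos"][2]]-s["ee_pos"]))
print({k:c[k] for k in("fx","cx","cy")},ray("wrist",c["cx"],c["cy"]))
E
```

```text
time_s: 0.95
ee_pos: [504.5, -328.2, 190.3]
tcp_rot: [-3.134, 0.113, -0.002]
contact_force: [-0.9, -0.1, 0.6]
opening: 85.0
grasp_force: 0.0
[[ 0.997 -0.072  0.001]
 [-0.072 -0.997  0.005]
 [ 0.001 -0.005 -1.   ]] [ 504.50324084 -328.22611834  190.32686348] 0.95
[-3.9802061   8.7836186  -0.05000276]
{'fx': 297.3186396354542, 'cx': 257.0817629295683, 'cy': 196.40624575244823} (array([ 577.12343419, -337.58110506,  332.26901083]), array([-0.29585087,  0.02437158, -0.95492318]))
```

View pics/w1.png

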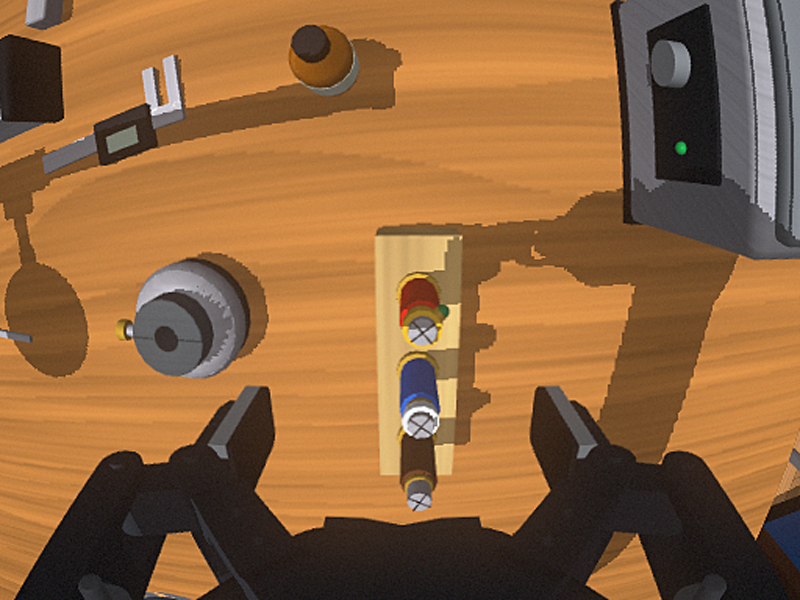

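The wrist picture shows the red mandrel top at (423,331), the blue one at (421,426) and the socket mouth at (167,339). The fingers are clear of the rack.

```bash
python3 - <<'E'
from h import *
s=robot.get_state()
A=lambda x,y,z:atz("wrist",(x+.5)/1.5625-.5,(y+.5)/1.5625-.5,z)
print(A(423,331,116),A(421,426,116),A(167,339,62),s["ee_pos"],s["qvel"])
E
```

```text
[ 497.  -341.5  116. ] [ 442.  -337.2  116. ] [ 482.9 -168.5   62. ] [ 501.97001351 -332.40869549  190.61607721] [ 0.05563045 -0.006523    0.07816148 -0.00329393  0.02406605  0.00435135
  0.00969532]
```

```bash
python3 -m crank '0 0 0 0 0; 0 0 0 0 0; 0 0 45 0 0;0 0 90 0 0;0 0 126 0 0; 0 0 126 0 0;0 0 126 0 0; 0 0 126 0 0.1' 60; python3 - <<'E'
from h import *
s=robot.get_state();print(s["ee_pos"],s["tcp_rot"])
i=robot.get_image("wrist");cv2.imwrite("pics/w2.png",cv2.resize(i,(800,600),interpolation=cv2.INTER_CUBIC))
E
```

```text
time_s: 1.8
ee_pos: [500.8, -338.6, 67.7]
tcp_rot: [3.136, -0.136, 0.006]
contact_force: [-0.4, -0.2, 0.5]
opening: 76.5
grasp_force: 0.0
[ 500.76405726 -338.55765909   67.72150439] [ 3.13631015 -0.13586199  0.0059292 ]
```

View pics/w2.png

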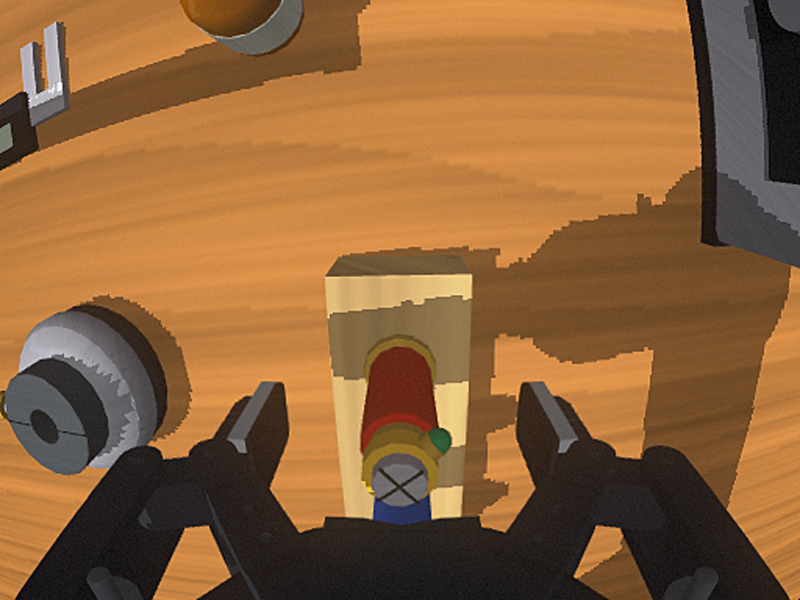

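The red holder's mandrel, at (401,485), stands centred between the fingers at about (260,..) and (545,..). Closing.

```bash
python3 -m crank '0 0 0 0 0.5; 0 0 0 0 1;0 0 0 0 1;0 0 0 0 1;0 0 0 0 1;0 0 0 0 1;0 0 0 0 1;0 0 0 0 1' 60; python3 -m crank '0 0 -20 0 1;0 0 -60 0 1;0 0 -80 0 1;0 0 -80 0 1;0 0 -80 0 1' ; python3 - <<'E'
from h import *
s=robot.get_state();M=R.from_rotvec(s["tcp_rot"]).as_matrix();print(M.round(3))
print(M.T@(np.r_[485.3,-162.8,s["ee_pos"][2]]-s["ee_pos"]))
E
```

```text
time_s: 2.65
ee_pos: [499.9, -337.0, 65.9]
tcp_rot: [3.138, -0.134, 0.001]
contact_force: [-1.0, 0.6, 6.1]
opening: 22.4
grasp_force: 58.6
time_s: 3.15
ee_pos: [499.1, -336.5, 144.6]
tcp_rot: [-3.138, 0.134, 0.001]
contact_force: [-0.3, 0.5, -2.4]
opening: 22.4
grasp_force: 59.4
[[ 0.996 -0.085 -0.001]
 [-0.085 -0.996  0.   ]
 [-0.001 -0.    -1.   ]]
[-2.85308222e+01 -1.71907663e+02  8.57180236e-02]
```

```bash
python3 -m crank '-7 -43 0 0 1;-14 -86 0 0 1;-21 -129 0 0 1;-28.5 -172 10 0 1;-28.5 -172 15 0 1;-28.5 -172 15 0 1;-28.5 -172 15 0 1;-28.5 -172 15 0 1' ; python3 - <<'E'
from h import *
s=robot.get_state();M=R.from_rotvec(s["tcp_rot"]).as_matrix();print(M.round(3),s["ee_pos"],s["time_s"])
i=robot.get_image("wrist");j=robot.get_image("scene")
a=cv2.resize(i[150:384,130:382],(430,400),interpolation=cv2.INTER_CUBIC)
b=cv2.resize(j[190:290,170:260],(360,400),interpolation=cv2.INTER_CUBIC)
cv2.imwrite("pics/w3.png",np.hstack([a,b]))
for p in ((s["ee_pos"][0],s["ee_pos"][1],s["ee_pos"][2]-51),(485.3,-162.8,62)): print(proj("scene",p))
E
```

```text
time_s: 3.95
ee_pos: [485.7, -164.5, 130.0]
tcp_rot: [3.138, -0.138, -0.001]
contact_force: [-0.2, -0.0, -0.2]
opening: 22.4
grasp_force: 59.5
[[ 0.996 -0.088 -0.001]
 [-0.088 -0.996 -0.   ]
 [-0.     0.    -1.   ]] [ 485.65871418 -164.54397323  129.96130918] 3.95
(np.float64(208.0225674146878), np.float64(242.26274682387165))
(np.float64(209.01540341934935), np.float64(245.90729045394392))
```

View pics/w3.png

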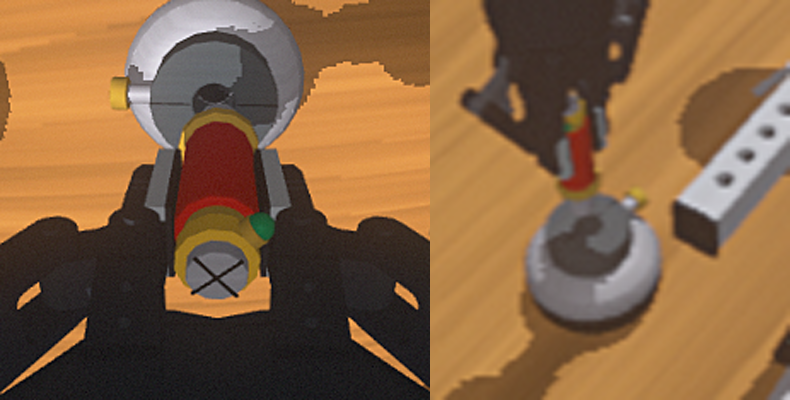

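The wrist crop (left) shows the visible far part of the socket mouth centred at about (214,95), far edge row 84. The holder's collar is at (220,128), held upright, and the scene crop agrees that it is above the socket.

```bash
python3 - <<'E'
from h import *
s=robot.get_state();print(s["ee_pos"],np.abs(s["qvel"]).max(), s["time_s"])
k=430/252
A=lambda x,y,z:atz("wrist",130+x/k,150+y/k,z)
print("mouth",A(214.5,95,62),"far",A(214,84,62),"l/r",A(193,97,62),A(236,97,62),"screw",A(118,94,49)) 
print("vise top disc l/r",A(152,100,62),A(277,100,62),"mandrel",A(218,275,s["ee_pos"][2]+50))
E
```

```text
[ 485.8520936  -164.27882565  130.26482819] 0.006248406264517013 4.05
mouth [ 488.8 -162.7   62. ] far [ 493.9 -163.    62. ] l/r [ 488.7 -153.3   62. ] [ 487.1 -172.    62. ] screw [ 488.7 -117.1   49. ]
vise top disc l/r [ 488.9 -135.    62. ] [ 484. -190.   62.] mandrel [ 485.9 -163.7  180.3]
```

```bash
python3 -m crank '-0.5 -1.3 0 0 1;-0.5 -1.3 8 0 1;-0.5 -1.3 16 0 1;-0.5 -1.3 21 0 1;-0.5 -1.3 26 0 1;-0.5 -1.3 26 0 1;-0.5 -1.3 26 0 1'
```

```text
time_s: 4.75
ee_pos: [485.5, -161.7, 104.2]
tcp_rot: [-3.139, 0.134, 0.0]
contact_force: [0.1, 0.1, -1.2]
opening: 22.3
grasp_force: 59.5
```

```bash
python3 -m crank '0 0 5 0 1;0 0 10 0 1;0 0 13 0 1;0 0 15 0 1;0 0 16 0 1;0 0 16.5 0 1;0 0 16.5 0 1'
```

```text
time_s: 5.45
ee_pos: [485.5, -161.7, 88.0]
tcp_rot: [3.139, -0.134, 0.0]
contact_force: [-0.1, 0.0, -0.1]
opening: 22.6
grasp_force: 59.8
```

```bash
python3 -m crank '0 0 0.7 0 1;0 0 1.4 0 1;0 0 1.4 0 1'; python3 -m crank '0 0 0 0 0.8;0 0 0 0 0.6;0 0 0 0 0.4;0 0 0 0 0.2;0 0 0 0 0;0 0 0 0 0;0 0 0 0 0'
```

```text
time_s: 5.75
ee_pos: [485.6, -161.8, 87.8]
tcp_rot: [3.138, -0.134, 0.001]
contact_force: [-3.9, 0.7, 11.2]
opening: 22.7
grasp_force: 60.9
time_s: 6.45
ee_pos: [485.4, -161.7, 86.3]
tcp_rot: [3.139, -0.134, -0.0]
contact_force: [-0.8, -0.2, 0.1]
opening: 85.1
grasp_force: 0.0
```

```bash
python3 -m crank '0 0 -45 0 0;0 0 -95 0 0;0 0 -145 0 0;0 0 -195 0 0;0 0 -234 0 0;0 0 -234 0 0;0 0 -234 0 0'; python3 - <<'E'
from h import *
s=robot.get_state();M=R.from_rotvec(s["tcp_rot"]).as_matrix();print(M.round(3))
print(M.T@(np.r_[616.1,127.4,s["ee_pos"][2]]-s["ee_pos"]))
i=robot.get_image("wrist");a=cv2.resize(i,(512,384))
j=robot.get_image("top");b=cv2.resize(j[180:230,265:314],(286,384),interpolation=cv2.INTER_CUBIC)
cv2.imwrite("pics/w4.png",np.hstack([a,b]))
E
```

```text
time_s: 7.15
ee_pos: [485.5, -161.7, 321.1]
tcp_rot: [3.138, -0.134, 0.003]
contact_force: [0.3, -0.2, -0.1]
opening: 85.4
grasp_force: 0.0
[[ 0.996 -0.085  0.002]
 [-0.085 -0.996 -0.001]
 [ 0.002  0.    -1.   ]]
[ 1.05478619e+02 -2.99183030e+02  6.05450954e-02]
```

View pics/w4.png

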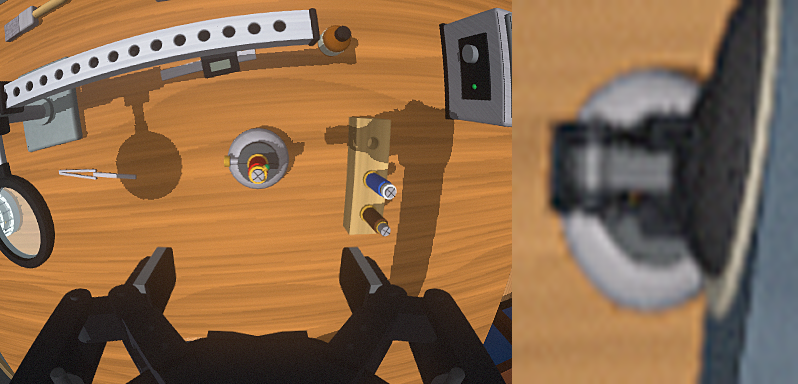

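The left picture shows the red holder seated upright in the vise at (258,173); the rack's other holders are unmoved. The right crop is hidden by the arm. Next, over to the knob, turning the tool so its x lies along the tube.

```bash
python3 -m crank '50 -150 0 0.73 0;105 -299 0 1.454 0;105 -299 0 1.454 0;105 -299 0 1.454 0;105 -299 0 1.454 0;105 -299 0 1.454 0;105 -299 0 1.454 0;105 -299 0 1.454 0';python3 -m crank '0 0 0 0.6 0;0 0 0 0 0'; python3 -c "
from cell import robot
s=robot.get_state();print(s['q'],s['ee_pos'],s['tcp_rot'])"
```

```text
time_s: 8.05
ee_pos: [605.8, 101.3, 308.3]
tcp_rot: [2.762, -1.474, -0.051]
contact_force: [0.6, -1.0, -1.4]
opening: 85.2
grasp_force: 0.0
time_s: 8.25
ee_pos: [605.8, 100.4, 308.1]
tcp_rot: [2.758, -1.47, -0.045]
contact_force: [-0.2, 0.3, -0.5]
opening: 85.5
grasp_force: 0.0
[-0.70540763  0.37189616  0.65396646  1.59125529 -0.23465238  1.29120413
 -2.56188468] [605.81128602 100.41597279 308.07428957] [ 2.75847324 -1.46982589 -0.04519876]
```

The last joint is at its range end, so I'll turn the other way (a half turn gives the same grasp).

```bash
python3 -m crank '0 0 -5 -0.15 0;0 0 -5 -0.3 0;0 0 -5 -0.45 0;0 0 -5 -0.6 0;0 0 -5 -0.75 0;0 0 -5 -0.9 0;0 0 -5 -1.05 0;0 0 -5 -1.2 0'; cat > st.py <<'E'
import sys
from h import *
s=robot.get_state();M=R.from_rotvec(s["tcp_rot"]).as_matrix()
print(M.round(3).tolist(),s["ee_pos"].round(2) if hasattr(s["ee_pos"],'round') else s["ee_pos"],"q",np.round(s["q"],2),"Fz",s["contact_force"])
t=np.array([float(a) for a in sys.argv[1:4]])
print("to go",(M.T@(t-s["ee_pos"])).round(1),"turn", (np.arctan2(M[1,0],M[0,0])-1.602))
E
python3 st.py 616.1 127.4 320
```

```text
time_s: 9.05
ee_pos: [605.7, 100.4, 313.3]
tcp_rot: [-3.111, -0.356, 0.052]
contact_force: [0.9, 0.4, -0.3]
opening: 85.2
grasp_force: 0.0
[[0.974, 0.225, -0.034], [0.226, -0.974, 0.006], [-0.032, -0.014, -0.999]] [605.67 100.39 313.31] q [-0.52  0.34  0.4   1.57 -0.15  1.29 -1.44] Fz [ 0.89816653  0.3734625  -0.2672894 ]
to go [ 16.  -24.1  -6.9] turn -1.3741623968239483
```

```bash
python3 -m crank '16 -24 -7 0.1 0.2;16 -24 -7 0.195 0.45;16 -24 -7 0.195 0.45;16 -24 -7 0.195 0.45;16 -24 -7 0.195 0.45;16 -24 -7 0.195 0.45'; python3 st.py 616.1 127.4 300; python3 - <<'E'
from h import *
i=robot.get_image("wrist");j=robot.get_image("scene")
a=cv2.resize(i[120:,100:412],(480,406),interpolation=cv2.INTER_CUBIC)
b=cv2.resize(j[80:200,260:355],(320,406),interpolation=cv2.INTER_CUBIC)
cv2.imwrite("pics/w5.png",np.hstack([a,b]))
E
```

```text
time_s: 9.65
ee_pos: [616.9, 126.6, 322.2]
tcp_rot: [-3.133, -0.041, 0.048]
contact_force: [0.2, 0.6, 1.0]
opening: 47.2
grasp_force: 0.0
[[0.999, 0.026, -0.031], [0.026, -1.0, 0.007], [-0.03, -0.008, -1.0]] [616.85 126.62 322.19] q [-0.57  0.36  0.43  1.53 -0.17  1.32 -1.67] Fz [0.19264943 0.608164   1.00981658]
to go [-0.1 -0.6 22.2] turn -1.5755568505046076
```

View pics/w5.png

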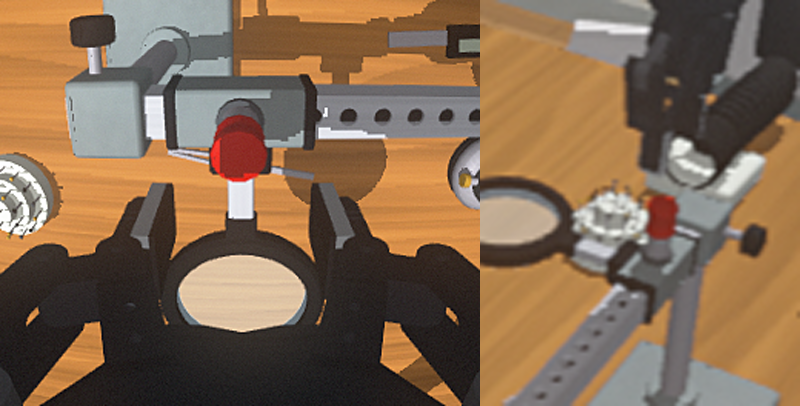

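The left picture shows the red knob top at (240,148), between the fingers. The column block's edge at x=147 is about 50 mm from the knob and no higher than about the sleeve top. The fingers have room.

```bash
python3 - <<'E'
from h import *
k=480/312
print(atz("wrist",100+240/k,120+147/k,282))
E
python3 st.py 616.1 127.4 250
```

```text
[621.5 128.9 282. ]
[[0.999, 0.026, -0.03], [0.026, -1.0, 0.008], [-0.03, -0.008, -1.0]] [616.98 126.91 322.5 ] q [-0.57  0.36  0.43  1.53 -0.17  1.32 -1.67] Fz [-0.78010654  0.70855025 -0.73441355]
to go [ 1.3  0.1 72.5] turn -1.5754959222850475
```

```bash
python3 -m crank '1.5 0 30 0 0.45;2 -0.3 50 0 0.45;2.5 -0.5 71 0 0.45;2.5 -0.5 71 0 0.45;2.5 -0.5 71 0 0.45;2.5 -0.5 71 0 0.45' 70; python3 st.py 617 127.4 250
```

```text
time_s: 10.35
ee_pos: [618.3, 128.4, 253.0]
tcp_rot: [-3.132, -0.041, 0.043]
contact_force: [-0.2, -0.3, 0.3]
opening: 47.1
grasp_force: 0.0
[[0.999, 0.026, -0.027], [0.027, -1.0, 0.008], [-0.027, -0.009, -1.0]] [618.27 128.36 253.04] q [-0.56  0.41  0.42  1.62 -0.19  1.18 -1.65] Fz [-0.22404057 -0.27720431  0.32575495]
to go [-1.2  1.   3.1] turn -1.575416846188075
```

Close on the knob.

```bash
python3 -m crank '0 0 1 0 0.6;0 0 1 0 0.8;0 0 1 0 1;0 0 1 0 1;0 0 1 0 1;0 0 1 0 1;0 0 1 0 1' 70; python3 st.py 617 127.4 250
```

```text
time_s: 11.05
ee_pos: [617.9, 128.7, 251.7]
tcp_rot: [-3.132, -0.042, 0.044]
contact_force: [0.4, 1.1, 5.9]
opening: 23.3
grasp_force: 68.4
[[0.999, 0.027, -0.028], [0.027, -1.0, 0.008], [-0.028, -0.009, -1.0]] [617.85 128.65 251.67] q [-0.56  0.41  0.41  1.62 -0.19  1.18 -1.65] Fz [0.44253452 1.09683879 5.85355206]
to go [-0.8  1.2  1.7] turn -1.5750816803920131
```

```bash
python3 -m crank '-0.1 0 -5 0 1;-0.3 0 -9 0 1;-0.4 0 -13 0 1;-0.4 0 -13.5 0 1;-0.4 0 -13.5 0 1' 70; python3 st.py 617 127.4 250
```

```text
time_s: 11.55
ee_pos: [617.6, 128.6, 262.6]
tcp_rot: [-3.133, -0.042, 0.047]
contact_force: [6.4, 1.3, -10.4]
opening: 23.3
grasp_force: 69.0
[[0.999, 0.027, -0.03], [0.027, -1.0, 0.007], [-0.03, -0.008, -1.0]] [617.59 128.6  262.57] q [-0.57  0.4   0.42  1.61 -0.18  1.2  -1.65] Fz [  6.3670975    1.34021261 -10.37281627]
to go [-0.2  1.3 12.6] turn -1.5751982409156458
```

```bash
python3 -m crank '0.5 0 -1.6 0 1;0.5 5 -1.6 0 1;0.6 20 -1.7 0 1;0.6 35 -1.9 0 1;0.7 50 -2 0 1;0.7 65 -2.1 0 1;0.8 75 -2.2 0 1;0.8 75 -2.2 0 1' 70; python3 st.py 626.4 -151.3 264
```

```text
time_s: 12.35
ee_pos: [620.0, 51.8, 264.2]
tcp_rot: [-3.134, -0.039, 0.049]
contact_force: [4.4, -0.9, -10.9]
opening: 23.0
grasp_force: 69.2
[[0.999, 0.025, -0.031], [0.025, -1.0, 0.006], [-0.031, -0.007, -0.999]] [619.99  51.8  264.22] q [-0.47  0.39  0.44  1.62 -0.18  1.2  -1.53] Fz [  4.43872524  -0.89541399 -10.86007795]
to go [  1.4 203.2  -1.2] turn -1.577084401506457
```

```bash
python3 -m crank '0.3 15 -0.1 0 1;0.5 35 -0.2 0 1;0.7 55 -0.3 0 1;0.9 75 -0.4 0 1;1.2 95 -0.6 0 1;1.5 115 -0.7 0 1;1.7 130 -0.8 0 1;1.7 130 -0.8 0 1' 70; python3 st.py 626.4 -151.3 264
```

```text
time_s: 13.15
ee_pos: [624.3, -79.2, 264.4]
tcp_rot: [-3.135, -0.037, 0.051]
contact_force: [0.2, -3.1, -10.5]
opening: 23.1
grasp_force: 69.5
[[0.999, 0.024, -0.033], [0.024, -1.0, 0.006], [-0.032, -0.006, -0.999]] [624.29 -79.15 264.35] q [-0.28  0.41  0.48  1.61 -0.2   1.21 -1.31] Fz [  0.21350522  -3.12272011 -10.5475842 ]
to go [ 0.4 72.2 -0.1] turn -1.5780807341609002
```

```bash
python3 -m crank '0 15 0 0 1;0.2 35 0 0 1;0.3 52 0 0 1;0.5 65 -0.1 0 1;0.6 72 -0.1 0 1;0.6 72.2 -0.1 0 1;0.6 72.2 -0.1 0 1;0.6 72.2 -0.1 0 1' 70; python3 st.py 626.4 -151.3 264;  python3 - <<'E'
from h import *
j=robot.get_image("top");b=cv2.resize(j[125:240,240:340],(520,598),interpolation=cv2.INTER_CUBIC)
cv2.imwrite("pics/t5.png",b)
E
```

```text
time_s: 13.95
ee_pos: [626.8, -150.8, 264.6]
tcp_rot: [-3.136, -0.039, 0.05]
contact_force: [-4.6, -2.0, -10.7]
opening: 23.0
grasp_force: 69.7
[[0.999, 0.025, -0.032], [0.025, -1.0, 0.005], [-0.032, -0.005, -0.999]] [ 626.79 -150.76  264.58] q [-0.18  0.44  0.49  1.57 -0.21  1.22 -1.19] Fz [ -4.59667451  -1.96991324 -10.74156691]
to go [-0.4  0.5  0.6] turn -1.5767567399282354
```

View pics/t5.png

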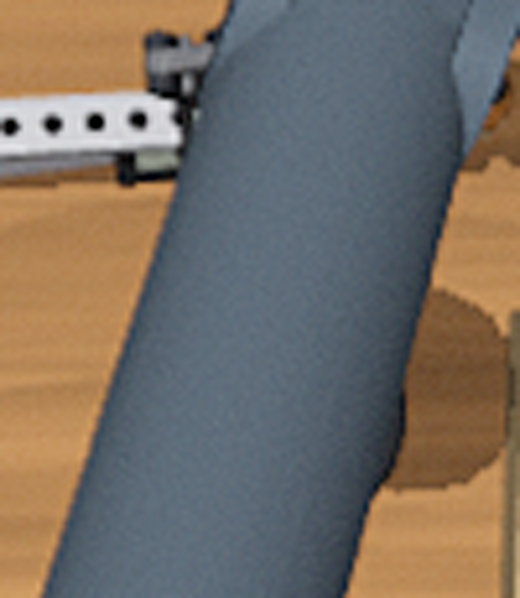

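The arm hides the view; odometry says 279.6 mm, so trim 0.5 mm and lower the plunger.

```bash
python3 -m crank '-0.5 0.5 0 0 1;-0.5 0.5 2 0 1;-0.4 0.5 5 0 1;-0.3 0.5 8 0 1;-0.2 0.5 11 0 1;-0.2 0.5 13 0 1;-0.2 0.5 13 0 1' 70; python3 st.py 626.4 -151.3 251.7
```

```text
time_s: 14.7
ee_pos: [626.8, -150.6, 252.4]
tcp_rot: [-3.135, -0.04, 0.047]
contact_force: [-5.3, -2.0, -7.1]
opening: 23.1
grasp_force: 69.9
[[0.999, 0.026, -0.03], [0.026, -1.0, 0.006], [-0.03, -0.006, -1.0]] [ 626.83 -150.6   252.41] q [-0.17  0.44  0.49  1.59 -0.22  1.2  -1.18] Fz [-5.2860757  -2.01883563 -7.11146086]
to go [-0.4  0.7  0.7] turn -1.576244943401281
```

The pin is in the hole; release and rise.

```bash
python3 -m crank '0 0 0.8 0 1;0 0 0.8 0 0.8;0 0 0.8 0 0.6;0 0 0.8 0 0.45;0 0 0.8 0 0.45;0 0 0.8 0 0.45' 70; python3 -m crank '-0.5 0 -20 0 0.45;-1 0 -50 0 0.45;-2 0 -80 0 0.45;-3 0 -120 0 0.3;-3 0 -150 0 0.2;-3 0 -150 0 0.2;-3 0 -150 0 0.2'
```

```text
time_s: 15.3
ee_pos: [628.5, -148.7, 252.2]
tcp_rot: [-3.133, -0.043, 0.041]
contact_force: [-0.1, -0.2, 0.1]
opening: 47.0
grasp_force: 0.0
time_s: 16.0
ee_pos: [629.2, -150.3, 401.8]
tcp_rot: [-3.133, -0.042, 0.043]
contact_force: [0.2, -0.3, -0.2]
opening: 68.0
grasp_force: 0.0
```

```bash
python3 - <<'E'
from h import *
i=robot.get_image("wrist");j=robot.get_image("scene")
a=cv2.resize(i,(480,360),interpolation=cv2.INTER_CUBIC)
b=cv2.resize(j[150:300,170:303],(320,360),interpolation=cv2.INTER_CUBIC)
cv2.imwrite("pics/f1.png",np.hstack([a,b]))
E
python3 st.py 626.4 -151.3 400
```

```text
[[0.999, 0.027, -0.032], [0.027, -1.0, 0.008], [-0.031, -0.009, -0.999]] [ 628.51 -149.88  399.78] q [-0.18  0.37  0.52  1.35 -0.18  1.49 -1.22] Fz [ 0.20149171 -0.22617724 -0.28717869]
to go [-2.2  1.4 -0.2] turn -1.5750168118088248
```

View pics/f1.png

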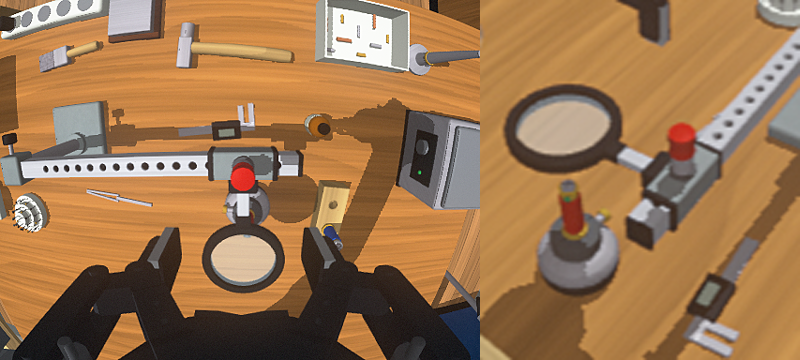

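The pictures show the lens over the vise (wrist (243,255), scene crop (563,127)). The red knob is at (682,142) in the scene crop and the holder stands upright. Check the knob height against projection.

```bash
python3 - <<'E'
from h import *
f=lambda x,y:(170+(x-480)/2.406,150+y/2.4)
j=cv2.cvtColor(robot.get_image("scene"),cv2.COLOR_BGR2HSV)
m=((j[...,0]<6)|(j[...,0]>174))&(j[...,1]>170)&(j[...,2]>80); m[:190]=0;m[225:]=0;m[:,:240]=0;m[:,270:]=0
ys,xs=np.nonzero(m);print("red px",xs.min(),xs.max(),ys.min(),ys.max(),xs.mean(),ys.mean())
for s in(278,280,282):
  p=np.array([617.6+.0315*s,128.5-.9995*s]); print(s,[np.round(proj("scene",(*p,z)),1) for z in(256,269,278,282)])
print("lens",atz("scene",*f(563,127),215),"want",(485.5,-161.8), robot.get_state()["time_s"])
E
```

```text
red px 249 258 202 216 253.4031007751938 208.66666666666666
278 [array([254.6, 213.2]), array([254.6, 208.9]), array([254.5, 205.8]), array([254.5, 204.4])]
280 [array([254.1, 213.8]), array([254. , 209.4]), array([254. , 206.4]), array([253.9, 205. ])]
282 [array([253.6, 214.4]), array([253.5, 210. ]), array([253.4, 206.9]), array([253.4, 205.6])]
lens [ 486.  -156.1  215. ] want (485.5, -161.8) 16.15
```

```bash
python3 -m crank '0 0 0 0 0.2;0 0 0 0 0.2;0 0 0 0 0.2'; python3 -c "
from cell import robot
print(robot.sign_off())"
```

```text
time_s: 16.45
ee_pos: [628.7, -150.3, 400.4]
tcp_rot: [-3.133, -0.042, 0.048]
contact_force: [0.7, -0.1, -0.1]
opening: 68.2
grasp_force: 0.0
the job is handed in; nothing more can be done
None
```

I handed the job in at 16.5 s: the red holder is seated upright in the vise, and the plunger is home in the 0.28 m hole, which leaves the lens about 5 mm off the ring's centre (the next hole would be about 15 mm off).

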